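Clip the sandwich press shut

ROBOT

A 6-joint arm with a two-finger parallel gripper is mounted at the origin on a cart in front of the work surface, level with it; the furniture and walls round the work are solid. World frame = base frame: x ahead of the robot, y to its left, z up, the work surface at z = 0. Lengths are in m, angles in degrees, forces in N, time in s.
With the tool pointing down it reaches from about 0.35 to 0.875 m from the base axis. Payload 4.2 kg.
Tool frame: the origin (TCP) lies on the front face of the gripper's body, between the roots of the fingers; the fingertips stand 70 mm ahead of it and the grasp point (between the pads) lies 51 mm ahead of it; z points along the fingers, y is the line along which they close (so a half turn about z gives the same grasp; the last joint's range is limited). The gripper opens to 87 mm and grips with 3 to 60 N. Pads are 19 mm wide; open, the fingers measure 117 mm over their backs; the gripper's body (75 mm by 190 mm) begins 51 mm behind the grasp point.
Start: joints at [82.197, 22.042, 0.453, 0, -68.411, -14.817], TCP at [0.24, 0.577, 0.292] pointing down, gripper open.
Joint ranges: [-179.83, 179.83], [-69.29, 118.12], [-61.27, 80.66], [-181.25, 117.63], [-171.15, -9.14], [-177.46, 177.46]. Speed limits (degrees/s): [159.86, 159.86, 180, 180, 180, 180].

INTERFACE

Orientations are given as a 3x3 rotation matrix whose columns are the frame's x, y, z axes.
In Python, from station import r gives the robot as it stands.
- The arm moves only by the shell command python3 -m pendant 'ROWS' [OPENING]. ROWS is JSON, a list of rows, each a list of 2 entries, a list of its own where there are three numbers: the shift along the tool's x, y, z in mm, then the turn, a rotation vector about the tool's x, y, z in rad. A call has 1 to 10 rows; each row is the pose to reach, as a shift and turn from the pose commanded when the call began, along the tool's axes at that moment; what a row does not reach only later rows make up. A row lasts 1/10 s, in which the tool goes at most 50 mm and 8.59 degrees, less where a joint would pass 70% of its speed; a pose out of reach is approached as far as the arm can. A call with a gripper value outside its range is refused whole. OPENING is the opening, from 0 (shut) to 1 (fully open), set as the call begins (- or left out, the last holds). The fingers move at their own pace and stop on an object; the grip force is fixed at half the most. Time passes only in rows, so rows that repeat a pose let the fingers close. It gives the time, the measured TCP pose, the force, the opening and the grip force at its end, in the units of the state.
- r.sense(): the state, without advancing time (a new reading comes with each control period).
- r.capture(name): name is "side" or "top" or "wrist"; returns a dict with "frame" (384x512x3 uint8, red, green, blue), "vertical_fov" (degrees; the focal length in pixels is half the picture's height over the tangent of half this angle, whatever the lens; pixels are square), "cx", "cy" (the principal point, pixels), "rvec" (rotation vector, rad) and "tvec" (3), from world to camera coordinates, as OpenCV has them. Camera axes: x right, y down, z forward; pixel columns grow to the right and rows downward; lengths in m; the calibration is good to about 2 mm. A picture is of the moment at which its call begins. There is no depth.
- r.finish_job(): hands the job in; it is judged then, once.
The state is a dict: "time_s": time; "joints": joint angles; "joint_velocities": joint speeds; "effort": joint torques, N m; "tcp_pos": TCP position; "ee_rot": TCP orientation; "wrist_force": force on the tool from outside, world axes, zero at the start; "moment": the same for the moment, N m; "gripper_width": opening from 0.0 (shut) to 1.0 (fully open); "gripper_force": force on a finger pad.
Only numpy, scipy, OpenCV 4.12 (cv2) and the standard library are available. Lean on these libraries where they do the work, as an engineer would, in place of code of your own. Each camera call takes 0.05 s, during which the arm holds its last target. There are 200 camera calls.

TASK

Close the sandwich press for storage: press its sprung lid gently down until it rests on the lower plate, and while holding it down slide the orange latch on its front over to the press's left (the hob side) until it snaps past its catch, so that the lid stays shut when you let go. Do not lean hard on the press, and leave the glass, the spice jar and the apple standing where they are.

Things in the scene. Friction and masses are not known exactly. Their poses are not given: they have to be found in the camera images.
- press: Sandwich press on rubber feet, fixed; grey base 250 (x) x 240 (y) x 55 mm, steel lid. Origin on the worktop near mid-base; -x points out of its front (to the robot), +y to its left seen from the robot (hob side), z up; base from x = -130 to +120 mm. On it lies a lower plate with landing pads and catch lip, which sit 0 to 5 mm above nominal: not measured, so feel the lid land (force rises sharply).
- press_hinge (a point): Middle of the lid's hinge axis, at (100, 0, 75) mm in the press's frame; the axis runs along the press's y. Same axes as the press. A torsion spring on it drives the lid open: holding the lid down at the latch takes about 4 N near open and 5 to 9 N near shut.
- press_lid (a joint): Lid angle (rad): 0 = shut on the lowest plate, grows as the front rises; on the highest plate the lid lands at about 0.022. It starts sprung open at its stop, 0.62. Shut and latched it stands at 0.01 to 0.04, as the latch foot has 3 mm of play under the catch lip. The lid's front edge is 252 mm ahead of the hinge.
- cradle (a point): Orange latch slide on the lid's front lip: centre of its thumb cradle's floor. Slide and lid at 0: 225 mm ahead (-x) of the hinge and 29 mm above it, at y = 0; turns with the lid. y = slide direction, z out of the lid. Floor 46 (x) x 50 (y) mm between two ribs 18 mm high, 8 thick (inner faces at y = -25, +25): closed fingertips fit in, to press on the floor and push a rib sideways.
- slide_foot (a point): Tip of the foot under the latch slide, in front of the base: 16 mm ahead of, 22 mm to +y of and 63 mm below the cradle point. Foot 8 mm thick. Moved to +y it goes under the steel catch lip (starts 8 mm beyond it), but only while the lid is held within 3 mm of where it lands; otherwise the lip's end stops it or it stands on top of the lip.
- latch_slide (a joint): Travel of the orange slide (m): 0 = free, where it starts; 0.028 = end stop to the press's +y (left). A weak spring (1 to 2 N) returns it to 0. From 0.009 a sprung roller resists with about 8 N; past about 0.018 it snaps over and, let go, stays at about 0.025. Dragging it back with about 5 N frees it again, so lift off straight up.
- glass: Clear drinking glass, 80 mm wide, 91 mm high, loose, beside the press on its right. Origin: centre of its underside.
- jar: Spice jar with white cap and reddish contents, 49 mm wide, 112 mm high, loose, beside the press on its left. Origin: centre of its underside.
- apple: Red apple, 77 mm, loose, right of the press near the worktop's front. Origin: its underside.
Mind the look-alikes: they are no part of the job. What is meant by the jar is not brown or red, and is the larger of those in its own colour.

How it is judged (in metres and radians):
On the way:
1. the lid is pressed down to the plate with the latch slide still free (value of joint press_lid below 0.045 rad and value of joint latch_slide below 0.012 m), for 0.1 s.
At the end, for the whole second after the job is handed in: The lid stays shut by itself (lid angle under 0.05 rad, at rest) with the latch slide snapped past its catch (more than 21 mm of its 28 mm travel); glass and spice jar stand upright and, like the apple, within 25 mm of where they were (value of joint press_lid below 0.05 rad and value of joint latch_slide above 0.021 m and velocity of joint press_lid below 0.05 rad/s and angle between each of glass, jar's own z axis and vertical below 0.2 rad); the robot touches nothing.
It fails at once if the press is leaned on with more than 60 N (contact force between press and the fingers above 60 N or contact force between press and the arm above 60 N).
It fails at once if the glass, spice jar or apple is shoved more than 25 mm (distance of any of glass, jar, apple from where it was at the start of the episode above 0.025 m).
It also fails if it takes over 38 s, if anything falls off the work surface, if the arm or the gripper's body presses on something with over 40 N, if the wrist force passes 120 N, or if a joint passes its speed limit or range.

## Working session

There is one attempt and no reset: what is moved stays moved. The work goes in short steps, Python scripts to look and compute and a shell command to move; the robot and the scene stay as the last step left them, time stands still between calls to the robot, and variables do not carry over. Pictures are saved under pics/ and viewed, at most 10 in all, crops included, and the job is handed in when it is done.

```bash
mkdir -p pics; python3 - <<'E'
from station import r
import cv2,pickle
d={}
for n in("side","top"):
    c=r.capture(n);d[n]=c
    cv2.imwrite(f"pics/{n}0.png",cv2.resize(c["frame"][:,:,::-1],(800,600),interpolation=cv2.INTER_CUBIC))
pickle.dump(d,open("c0.pkl","wb"))
s=r.sense();print(s["tcp_pos"],s["ee_rot"],s["wrist_force"],s["time_s"])
E
```

```text
[0.24021679 0.57656347 0.29128809] [[ 9.23020162e-01 -3.84751033e-01 -6.51139945e-04]
 [-3.84751573e-01 -9.23018415e-01 -1.79768337e-03]
 [ 9.06463730e-05  1.90982511e-03 -9.99998172e-01]] [-0.61940005 -0.09764873 -0.04371311] 0.1
```

View pics/side0.png

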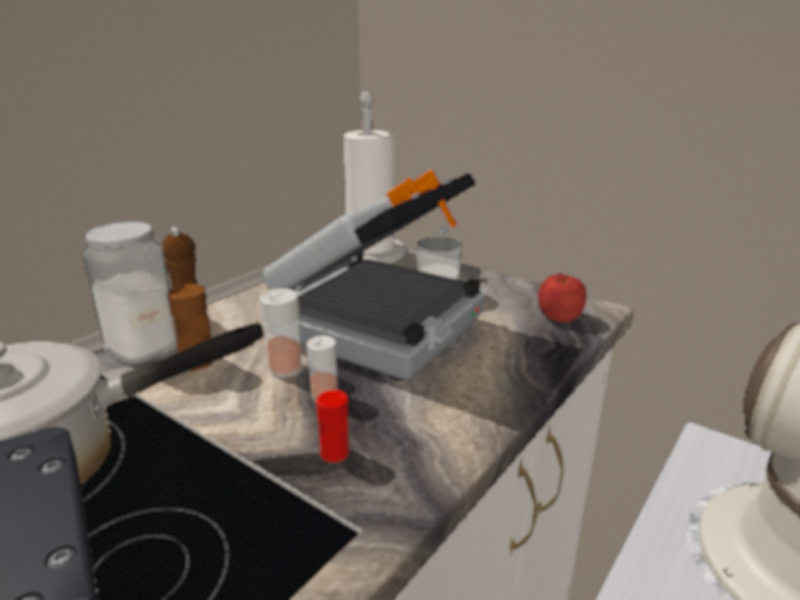

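View pics/top0.png

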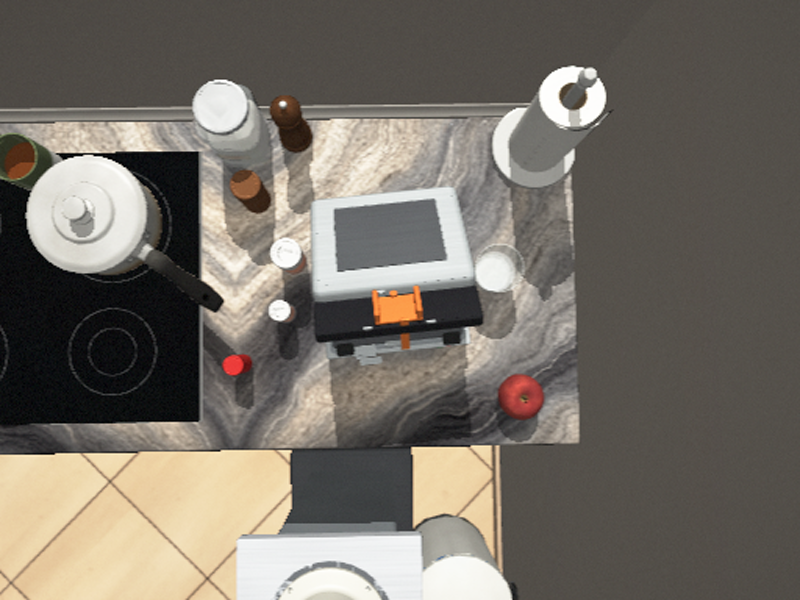

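```bash
python3 - <<'E'
import cv2,pickle
d=pickle.load(open("c0.pkl","rb"))
f=d["top"]["frame"][110:240,190:345,::-1];cv2.imwrite("pics/t1.png",cv2.resize(f,None,fx=4.5,fy=4.5,interpolation=cv2.INTER_CUBIC))
f=d["side"]["frame"][95:245,160:320,::-1];cv2.imwrite("pics/s1.png",cv2.resize(f,None,fx=4,fy=4,interpolation=cv2.INTER_CUBIC))
E
```

```text
(no output)
```

View pics/t1.png

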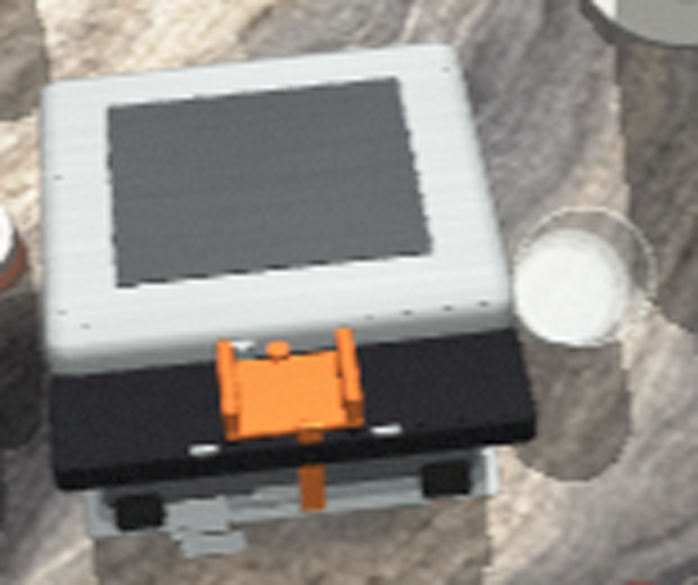

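View pics/s1.png

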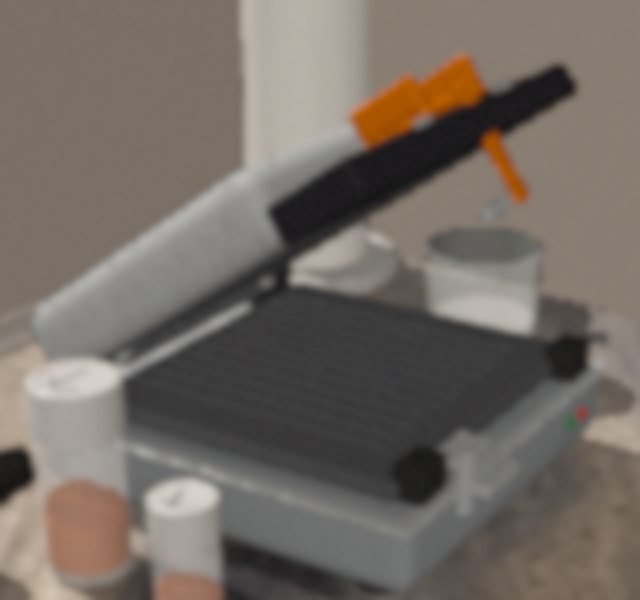

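```bash
cat > h.py <<'E'
import numpy as np,cv2,pickle
from scipy.optimize import least_squares
def proj(c,P):
    f=192/np.tan(np.radians(c["vertical_fov"])/2)
    K=np.array([[f,0,c["cx"]],[0,f,c["cy"]],[0,0,1.]])
    return cv2.projectPoints(np.array(P,float).reshape(-1,1,3),np.array(c["rvec"],float),np.array(c["tvec"],float),K,None)[0][:,0]
def lid(a,fw,y,up): # press frame, m
    return [.1-(fw*np.cos(a)-up*np.sin(a)),y,.075+fw*np.sin(a)+up*np.cos(a)]
def world(p,P):
    c,s=np.cos(p[2]),np.sin(p[2]);P=np.array(P)
    return np.c_[p[0]+c*P[:,0]-s*P[:,1],p[1]+s*P[:,0]+c*P[:,1],P[:,2]]
E
python3 - <<'E'
from h import *
d=pickle.load(open("c0.pkl","rb"));t,s=d["top"],d["side"]
a=.62
M=[lid(a,.225,0,.029),lid(a,.248,.025,.029),lid(a,.248,-.025,.029),lid(a,.202,.025,.029),lid(a,.202,-.025,.029)]
U=np.array([[291,393],[239,438],[343,428],[235,361],[338,350]])/4.5+[190,110]
q=least_squares(lambda p:(proj(t,world(p,M))-U).ravel(),[.6,.0,0]);p=q.x
print(p,np.degrees(p[2]),q.fun.round(1))
W=world(p,M);print(W[0])
L=[lid(a,.252,.12,.0),lid(a,.252,-.12,0),lid(a,.225,.025,.047),lid(a,.225,-.025,.047),[-.13,.12,.055],[-.13,-.12,.055],[-.13,.12,0],[-.13,-.12,0]]
X=np.vstack([W,world(p,L)])
print(((proj(t,X)-[190,110])*4.5).round()); print(((proj(s,X)-[160,95])*4).round())
for n in(t,s):
  R=cv2.Rodrigues(np.array(n["rvec"],float))[0];print(-R.T@np.ravel(n["tvec"]))
E
```

```text
[ 0.59663621 -0.11613432  0.0618084 ] 3.54136018646981 [-0.4  0.1  0.4 -0.6  0.5 -0.2 -0.   0.  -0.5  0.7]
[ 0.53049013 -0.12022791  0.22933539]
[[289. 394.]
 [241. 435.]
 [345. 427.]
 [235. 361.]
 [336. 353.]
 [ 50. 493.]
 [539. 454.]
 [236. 374.]
 [340. 366.]
 [ 83. 534.]
 [497. 502.]
 [ 91. 532.]
 [484. 501.]]
[[425. 111.]
 [430. 101.]
 [480.  81.]
 [369. 141.]
 [419. 120.]
 [358. 197.]
 [591.  89.]
 [382.  91.]
 [433.  71.]
 [400. 526.]
 [611. 362.]
 [399. 619.]
 [605. 441.]]
[ 0.48701786 -0.0970233   1.12536127]
[0.07226597 0.53158581 0.44225513]
```

```bash
python3 -m pendant '[[[20,20,-40],[0,0,-0.1]],[[50,50,-60],[0,0,-0.2]],[[85,85,-60],[0,0,-0.3]],[[120,120,-60],[0,0,-0.4]],[[155,155,-60],[0,0,-0.47]],[[190,190,-60],[0,0,-0.47]],[[225,225,-60],[0,0,-0.47]],[[260,260,-60],[0,0,-0.47]],[[295,295,-60],[0,0,-0.47]],[[330,330,-60],[0,0,-0.47]]]' 0
cat > where.py <<'E'
from h import *
from station import r
import sys
s=r.sense();R=np.array(s["ee_rot"]);p=[.5966,-.1161,.075]
a=float(sys.argv[1]);g=float(sys.argv[2]);sl=float(sys.argv[3])
T=world(p,[lid(a,.225,sl,.029)])[0]+[0,0,.07+g]
print("t",s["time_s"],"tcp",np.round(s["tcp_pos"],4),"yaw",np.arctan2(R[1,0],R[0,0]),"z",R[:,2].round(3),"F",np.round(s["wrist_force"],1))
print("target",T.round(4),"tool delta mm",(R.T@(T-s["tcp_pos"])*1e3).round(1))
E
python3 where.py .62 .04 0
```

```text
time_s: 1.1
tcp_pos: [0.418, 0.1433, 0.3522]
ee_rot: [[0.997, 0.076, -0.0], [0.076, -0.997, 0.0], [-0.0, -0.0, -1.0]]
wrist_force: [1.5, 0.9, -0.3]
gripper_width: 0.173
gripper_force: 0.0
t 1.1 tcp [0.418  0.1433 0.3522] yaw 0.07581405094128595 z [-0.  0. -1.] F [ 1.5  0.9 -0.3]
target [ 0.5305 -0.1211  0.3393] tool delta mm [ 92.1 272.1  12.8]
```

```bash
python3 -m pendant '[[[15,45,0],[0,0,0]],[[30,90,0],[0,0,0]],[[45,135,0],[0,0,0]],[[60,180,4],[0,0,0]],[[77,225,8],[0,0,0]],[[92,272,12],[0,0,0]],[[92,272,12],[0,0,0]],[[92,272,12],[0,0,0]]]' 0
python3 where.py .62 .0 0
python3 - <<'E'
from station import r
import cv2
from h import *
c=r.capture("wrist")
t=r.capture("top")
A=cv2.resize(c["frame"][:,:,::-1],(400,300));B=cv2.resize(t["frame"][90:240,170:370,::-1],(800,600))
cv2.imwrite("pics/w2.png",cv2.resize(c["frame"][:,:,::-1],(800,600)))
p=[.5966,-.1161,.075];a=.62
M=[lid(a,.225,0,.029)]+[lid(a,f,y,.047) for f in(.202,.248) for y in(.025,-.025)]
print((proj(c,world(p,M))*800/512).round())
E
```

```text
time_s: 1.9
tcp_pos: [0.53, -0.12, 0.3391]
ee_rot: [[0.997, 0.072, -0.002], [0.072, -0.997, 0.0], [-0.002, -0.0, -1.0]]
wrist_force: [-0.3, 0.6, 0.3]
gripper_width: 0.004
gripper_force: 0.0
t 1.9 tcp [ 0.53   -0.12    0.3391] yaw 0.07243038419668155 z [-0.002  0.    -1.   ] F [-0.3  0.6  0.3]
target [ 0.5305 -0.1211  0.2993] tool delta mm [ 0.5  1.1 39.8]
[[411. 334.]
 [353. 271.]
 [469. 270.]
 [349. 378.]
 [475. 378.]]
```

View pics/w2.png

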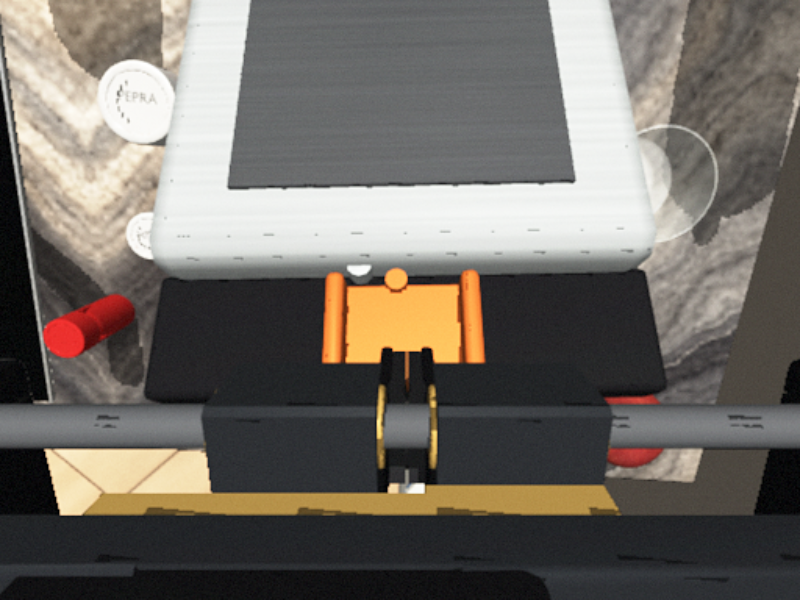

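```bash
sed -i 's/-.1161,.075/-.1135,.075/' where.py; python3 - <<'E'
from h import *
from station import r
s=r.sense();R=np.array(s["ee_rot"]);p=[.5966,-.1135,.075]
for a in[.62,.55,.5,.45,.4,.35,.3,.25,.2,.15,.1,.07,.05,.02,0]:
    T=world(p,[lid(a,.225,0,.029)])[0]+[0,0,.07+.0095*np.tan(a)]
    print(a,(R.T@(T-s["tcp_pos"])*1e3).round(1))
E
```

```text
0.62 [ 0.6  0.1 34. ]
0.55 [-9.7  0.1 47. ]
0.5 [-16.6   0.1  56.6]
0.45 [-23.1   0.1  66.6]
0.4 [-29.    0.1  76.8]
0.35 [-34.5   0.1  87.3]
0.3 [-39.4   0.1  98. ]
0.25 [-4.390e+01  1.000e-01  1.089e+02]
0.2 [-4.780e+01  1.000e-01  1.201e+02]
0.15 [-5.120e+01  1.000e-01  1.314e+02]
0.1 [-5.400e+01  1.000e-01  1.429e+02]
0.07 [-5.540e+01  1.000e-01  1.498e+02]
0.05 [-5.630e+01  1.000e-01  1.545e+02]
0.02 [-5.740e+01  1.000e-01  1.615e+02]
0 [-5.800e+01  1.000e-01  1.661e+02]
```

Down to contact and along the arc part-way.

```bash
python3 -m pendant '[[[0,0,12],[0,0,0]],[[0,0,24],[0,0,0]],[[0,0,30],[0,0,0]],[[0,0,34],[0,0,0]],[[-5,0,40],[0,0,0]],[[-10,0,47],[0,0,0]],[[-13,0,52],[0,0,0]],[[-17,0,57],[0,0,0]],[[-17,0,57],[0,0,0]]]' 0
python3 where.py .5 .0052 0
```

```text
time_s: 2.9
tcp_pos: [0.5128, -0.1203, 0.2827]
ee_rot: [[0.997, 0.075, -0.0], [0.075, -0.997, -0.0], [-0.0, 0.0, -1.0]]
wrist_force: [0.3, 0.5, 3.6]
gripper_width: 0.006
gripper_force: 2.0
t 2.9 tcp [ 0.5128 -0.1203  0.2827] yaw 0.07508976319460788 z [-0. -0. -1.] F [0.3 0.5 3.6]
target [ 0.5133 -0.1198  0.2835] tool delta mm [ 0.5 -0.5 -0.8]
```

```bash
python3 -m pendant '[[[-6,0,10],[0,0,0]],[[-12,0,20],[0,0,0]],[[-17,0,30],[0,0,0]],[[-22,0,41],[0,0,0]],[[-27,0,52],[0,0,0]],[[-31,0,63],[0,0,0]],[[-34,0,74],[0,0,0]],[[-36,0,82],[0,0,0]],[[-37,0,86],[0,0,0]],[[-37,0,86],[0,0,0]]]' 0
python3 where.py .1 .001 0
```

```text
time_s: 3.9
tcp_pos: [0.476, -0.1231, 0.1967]
ee_rot: [[0.997, 0.075, -0.001], [0.075, -0.997, -0.0], [-0.001, 0.0, -1.0]]
wrist_force: [0.1, -1.2, 5.6]
gripper_width: 0.001
gripper_force: 2.7
t 3.9 tcp [ 0.476  -0.1231  0.1967] yaw 0.07514045065185355 z [-0.001 -0.    -1.   ] F [ 0.1 -1.2  5.6]
target [ 0.476  -0.1226  0.1973] tool delta mm [-0.  -0.5 -0.6]
```

```bash
python3 -m pendant '[[[-1,0,6],[0,0,0]],[[-2,0,11],[0,0,0]],[[-2.5,0,14],[0,0,0]],[[-3,0,16],[0,0,0]],[[-3,0,16],[0,0,0]]]' 0 | grep -E 'tcp|force'
python3 -m pendant '[[[0,0,1],[0,0,0]],[[0,0,1],[0,0,0]]]' 0| grep -E 'tcp|force'
python3 -m pendant '[[[0,0,1],[0,0,0]],[[0,0,1],[0,0,0]]]' 0| grep -E 'tcp|force'
```

```text
tcp_pos: [0.4732, -0.1233, 0.1813]
wrist_force: [-0.3, -0.4, 6.1]
gripper_force: 2.8
tcp_pos: [0.4731, -0.1233, 0.1804]
wrist_force: [-2.5, -1.4, 5.6]
gripper_force: 2.8
tcp_pos: [0.4729, -0.1233, 0.1794]
wrist_force: [-1.2, -0.8, 5.8]
gripper_force: 2.9
```

```bash
for i in 1 2; do python3 -m pendant '[[[0,0,1],[0,0,0]],[[0,0,1],[0,0,0]]]' 0| grep -E 'tcp|st_force'; done
```

```text
tcp_pos: [0.4728, -0.1233, 0.1783]
wrist_force: [-2.7, -1.2, 6.8]
tcp_pos: [0.4727, -0.1233, 0.1773]
wrist_force: [-1.8, -0.7, 5.9]
```

```bash
for i in 1 2; do python3 -m pendant '[[[0,0,1],[0,0,0]],[[0,0,1],[0,0,0]]]' 0| grep -E 'tcp|st_force'; done
```

```text
tcp_pos: [0.4727, -0.1234, 0.1767]
wrist_force: [-2.2, -1.5, 8.1]
tcp_pos: [0.4727, -0.1236, 0.1766]
wrist_force: [-4.4, -1.7, 13.5]
```

```bash
python3 -m pendant '[[[0,-2,0.5],[0,0,0]],[[0,-4,0.5],[0,0,0]],[[0,-6,0.5],[0,0,0]],[[0,-8,0.5],[0,0,0]],[[0,-8,0.5],[0,0,0]]]' 0| grep -E 'tcp|st_force'
python3 -m pendant '[[[0,-2,0],[0,0,0]],[[0,-4,0],[0,0,0]],[[0,-6,0],[0,0,0]],[[0,-8,0],[0,0,0]],[[0,-8,0],[0,0,0]]]' 0| grep -E 'tcp|st_force'
```

```text
tcp_pos: [0.472, -0.1156, 0.1765]
wrist_force: [-5.6, -1.5, 16.3]
tcp_pos: [0.473, -0.1081, 0.1766]
wrist_force: [-0.6, -5.8, 11.8]
```

```bash
python3 -m pendant '[[[0,-2,0.5],[0,0,0]],[[0,-4,0.5],[0,0,0]],[[0,-6,0.5],[0,0,0]],[[0,-6,0.5],[0,0,0]]]' 0| grep -E 'tcp|st_force'
python3 - <<'E'
from station import r
import cv2
c=r.capture("wrist");cv2.imwrite("pics/w3.png",cv2.resize(c["frame"][:,:,::-1],(800,600)))
E
```

```text
tcp_pos: [0.4731, -0.1023, 0.1765]
wrist_force: [-1.7, -5.1, 12.2]
```

View pics/w3.png

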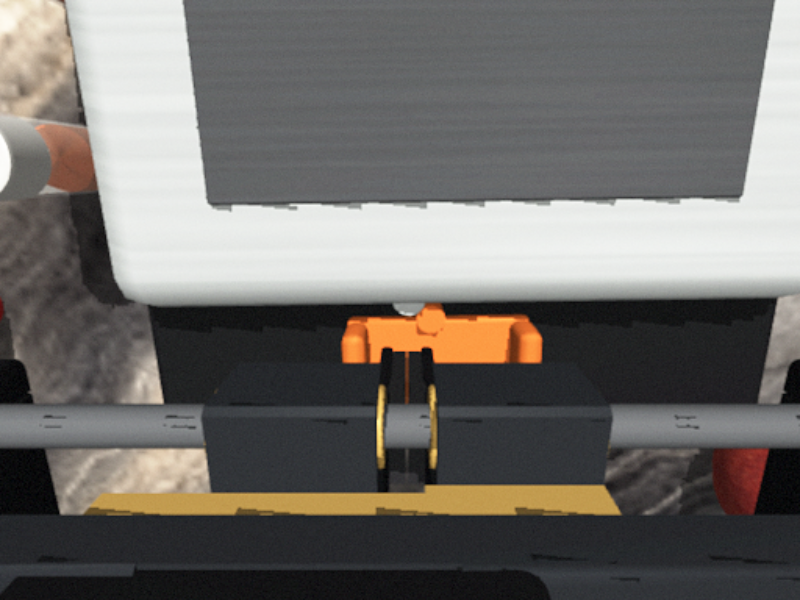

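```bash
python3 -m pendant '[[[0,-2,0.5],[0,0,0]],[[0,-4,0.5],[0,0,0]],[[0,-6,0.5],[0,0,0]],[[0,-6,0.5],[0,0,0]]]' 0| grep -E 'tcp|st_force'
python3 -m pendant '[[[0,-2,0],[0,0,0]],[[0,-4,0],[0,0,0]],[[0,-6,0],[0,0,0]],[[0,-6,0],[0,0,0]]]' 0| grep -E 'tcp|st_force'
```

```text
tcp_pos: [0.473, -0.0963, 0.1764]
wrist_force: [-0.4, -5.3, 13.9]
tcp_pos: [0.4723, -0.0896, 0.1764]
wrist_force: [-2.8, 0.0, 16.5]
```

```bash
python3 -m pendant '[[[0,-1.5,0],[0,0,0]],[[0,-3,0],[0,0,0]],[[0,-3,0],[0,0,0]]]' 0| grep -E 'tcp|st_force'
```

```text
tcp_pos: [0.472, -0.0862, 0.1764]
wrist_force: [-1.8, 1.3, 17.0]
```

```bash
python3 -m pendant '[[[0,-1,0],[0,0,0]],[[0,-2,0],[0,0,0]],[[0,-2,0],[0,0,0]]]' 0| grep -E 'tcp|st_force'
python3 - <<'E'
from station import r
import cv2
c=r.capture("wrist");cv2.imwrite("pics/w4.png",cv2.resize(c["frame"][:,:,::-1],(800,600)))
E
```

```text
tcp_pos: [0.4718, -0.0841, 0.1764]
wrist_force: [-3.0, 1.3, 17.8]
```

View pics/w4.png

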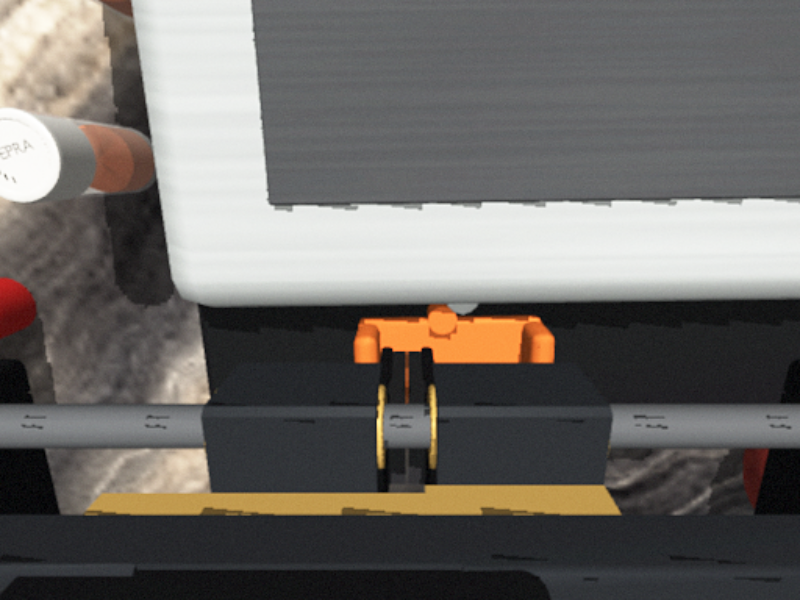

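```bash
python3 -m pendant '[[[0,0,-1],[0,0,0]],[[0,0,-2],[0,0,0]],[[0,0,-4],[0,0,0]],[[0,0,-7],[0,0,0]],[[0,0,-10],[0,0,0]]]' 0| grep -E 'tcp|st_force'
python3 -m pendant '[[[0,0,-20],[0,0,0]],[[0,0,-50],[0,0,0]],[[0,0,-80],[0,0,0]],[[0,0,-80],[0,0,0]],[[0,0,-80],[0,0,0]]]' 0| grep -E 'time|tcp|st_force'
python3 - <<'E'
from station import r
import cv2
a=r.capture("wrist")["frame"];b=r.capture("side")["frame"][95:287,160:416]
cv2.imwrite("pics/w5.png",cv2.resize(cv2.hconcat([cv2.resize(a,(400,300)),cv2.resize(b,(400,300))])[:,:,::-1],(800,300)))
E
```

```text
tcp_pos: [0.4695, -0.0842, 0.1831]
wrist_force: [0.0, 0.3, 0.8]
time_s: 9.5
tcp_pos: [0.4699, -0.0842, 0.2635]
wrist_force: [-0.2, 0.4, -0.4]
```

View pics/w5.png

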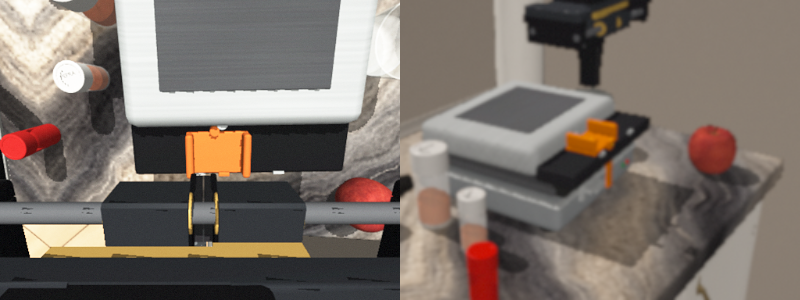

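The picture shows the lid shut with the gripper clear. The latch sits left of its detent ball, and the glass, jar and apple have not moved.

```bash
python3 -c "
from station import r
print(r.finish_job())"
```

```text
the job is handed in; nothing more can be done
None
```

I pressed the lid down, slid the latch past its catch and lifted off, then handed the job in at about 10 s; the last picture showed the lid staying shut on its own with the glass, jar and apple undisturbed, but the hand-in returned no verdict.

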